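Roll the labels up into the dispenser cradle and bolt them in

ROBOT

A 6-joint arm with a two-finger parallel gripper is mounted at the origin on a cart in front of the work surface, level with it; the furniture and walls round the work are solid. World frame = base frame: x ahead of the robot, y to its left, z up, the work surface at z = 0. Lengths are in m, angles in rad, forces in N, time in s.
With the tool pointing down it reaches from about 0.15 to 0.775 m from the base axis. Payload 6.1 kg.
Tool frame: the origin (TCP) lies between the finger pads; the fingertips stand 17 mm ahead of it and the grasp point (between the pads) lies 2 mm behind it (env.finger_overhang is the distance from the TCP to the fingertips, in m); x points along the fingers, y is the direction in which the jaws open and shut, and the axes are right-handed (so a half turn about x gives the same grasp; the last joint's range is limited). The gripper opens to 85 mm and grips with 20 to 120 N. Pads are 22 mm wide; open, the fingers measure 114 mm over their backs; the gripper's body (76 mm by 85 mm) begins 54 mm behind the grasp point. The pads swing forward as they close: fully open they stand 13 mm farther back than shut.
Start: joints at [1.239, 0.126, -0.04, 1.405, 0, 1.571], TCP at [0.171, 0.496, 0.248] pointing down, gripper open.
Joint ranges: [-2.72, 2.72], [-0.95, 1.95], [-1.27, 1.35], [-1.78, 2.02], [-1.46, 1.47], [-3.14, 3.14]. Speed limits (rad/s): [2.39, 2.39, 3.01, 3.14, 3.14, 3.14].

INTERFACE

Orientations are given as a 3x3 rotation matrix whose columns are the frame's x, y, z axes.
In Python, from plant import env gives the robot as it stands.
- The arm moves only by the tool play_rows, never from a script. Its argument "rows" is a list of rows, each a list of 5 numbers: the shift along the tool's x, y, z in m, then the turn about the tool's x in degrees, then the opening, from 0 (shut) to 1 (fully open). A call has 1 to 20 rows; each row shifts and turns the pose as measured when the row begins, along the tool's axes as they then stand; what a row does not reach is not made up. A row lasts 1/10 s, in which the tool goes at most 50 mm and 8.59 degrees, less where a joint would pass 70% of its speed; a pose out of reach is approached as far as the arm can. A call with a gripper value outside its range is refused whole. The fingers move at their own pace and stop on an object; "newtons" is the grip in N (left out, the last holds). Time passes only in rows, so rows that do not move let the fingers close. It gives the time, the measured TCP pose, the force and the opening at its end, in the units of the state.
- env.state(): the state, without advancing time (a new reading comes with each control period).
- env.camera(name): name is "scene" or "side" or "wrist"; returns the picture (384x512x3 uint8, red, green, blue); there is no depth.
- env.camera_info(name): a dict with "fov_y" (degrees; the focal length in pixels is half the picture's height over the tangent of half this angle, whatever the lens; pixels are square), "cx", "cy" (the principal point, pixels), "position" and "rotation" of the camera in the world. Camera axes: x right, y up, looking along -z (the intrinsics and any distortion apply to the point x, -y, -z); pixel columns grow to the right and rows downward; lengths in m; the calibration is good to about 2 mm. A picture is of the moment at which its call begins: read the wrist's pose just before it. camera_info takes no time and is no camera call; for the wrist camera it gives the pose at the moment of the call.
- env.job_done(): hands the job in, once; it reports no verdict.
The state is a dict: "time": time; "joints": joint angles; "joint_velocities": joint speeds; "joint_torque": joint torques, N m; "position": TCP position; "ee_rot": TCP orientation; "ft_force": force on the tool from outside, world axes, zero at the start; "moment": the same for the moment, N m; "width": finger opening in m.
Only numpy, scipy, OpenCV 4.12 (cv2) and the standard library are available. Lean on these libraries where they do the work, as an engineer would, in place of code of your own. Each camera call takes 0.05 s, during which the arm holds its last target.

TASK

With the fingertips, gently push the roll of labels up the small ramp, slowly and without letting it run back, until it drops into the cradle against the stop at the top; then push the red-headed bolt fully home so that it bars the way back behind the roll. Do not grip or lift anything, and leave the things round about where they stand.

Things in the scene. Friction and masses are not known exactly. Their poses are not given: they have to be found in the camera images.
- ramp: Fixed plywood ramp, blue rails. Origin on the worktop under the middle of the lane; x uphill along the lane (level), y across it to the bolt's side, z up. Lane 49 mm wide; level landing 10 mm high from a 7 mm lip at x = -63 mm to x = 60, then a straight 9 degree slope to the crest. Rails: y = +-25 to +-31 mm, rising 12 to 14 mm above the lane.
- ramp_crest (a point): Middle of the crest at the top of the slope: ramp x = 200, y = 0, z = 32 mm. Same axes as the ramp. Beyond it a 4 mm step leads down into the cradle, whose floor is 28 mm above the worktop. The plywood stop closes it: upright face at ramp x = 256, 12 mm thick, 78 mm high. A roll on the slope runs back when let go; past the crest it drops into the cradle by itself and stays.
- ramp_seat (a point): Where the centre of the roll lies when seated in the cradle: ramp x = 218, y = 0, z = 65 mm (2 mm of play along x). Same axes as the ramp.
- roll_center (a point): Centre of the white paper label roll (green band), a cylinder 73 mm in diameter and 44 mm long, about 0.18 kg, lying across the lane with its axis along the ramp's y, free to roll. Its frame turns as it rolls; its z stays on the roll's axis. It starts at rest on the landing at ramp x = -20 to 35 mm, centre 46.5 mm above the worktop.
- roll: The same label roll; its origin is the centre of the end face on the ramp's +y side, its z points to the ramp's -y.
- bolt_head (a point): Centre of the outer face of the bolt's red head, a disc 26 mm in diameter, 10 mm thick, facing the ramp's +y; axes of the ramp. In the ramp's frame: x = 168, z = 56, y = 117 mm when drawn, 67 when home. A 10 mm steel rod runs from it through an aluminium guide block outside the rail (x = 155 to 181, y = 31 to 53, 68 mm high).
- bolt (a joint): Travel of the bolt in m along the ramp's -y: 0 drawn (lane clear), 0.05 fully home (rod across most of the lane just behind the seated roll, head 4 mm from the block). It starts at 0 to 0.005, takes about 2 N to push, stays where it is left, and has a hard end stop.
- cream_jar: Bystander: jar with white lid, 68 mm diameter, 72 mm high; origin under its centre, z up.
- salve_tin: Bystander: white low round tin, 59 mm diameter, 22 mm high; origin under its centre, z up.
- white_bottle: Bystander: white bottle with a red band, 56 mm diameter, 152 mm high; origin under its centre, z up.
- amber_bottle: Bystander: brown bottle with a black cap, 50 mm diameter, 109 mm high; origin under its centre, z up.
- beaker: Bystander: small clear beaker, 55 mm diameter, 70 mm high; origin under its centre, z up.
Mind the look-alikes: they are no part of the job. What is shaped like the roll but purple or turquoise is not meant.

How it is judged:
By the outcome, as a careful person would: the job done as asked, in the order asked, and still so for the second after the job is handed in, with the robot touching nothing.
It also fails if it takes over 48 s, if anything falls off the work surface, if the arm or the gripper's body presses on something with over 40 N, if the wrist force passes 120 N, or if a joint passes its speed limit or range.

## Working session

There is one attempt and no reset: what is moved stays moved. The work goes in short steps, Python scripts to look and compute and a tool call to move; the robot and the scene stay as the last step left them, time stands still between calls to the robot, and variables do not carry over. Pictures are saved under pics/ and viewed, and the job is handed in when it is done.

Besides the shell and the picture viewer there is one more tool, called after "Emit:" in YAML: its name, and indented under it one key for each argument. play_rows: Moves the arm, as the interface text tells. Its arguments: {"type":"object","properties":{"rows":{"type":"array","items":{"type":"array","items":{"type":"number"}}},"newtons":{"type":"number"}},"required":["rows"]}

```bash
ls; mkdir -p pics
python3 - <<'E'
from plant import env
import cv2,numpy as np
np.set_printoptions(precision=4,suppress=True)
for n in ("scene","side","wrist"):
    i=env.camera_info(n); print(n,i)
    im=env.camera(n); cv2.imwrite(f"pics/{n}0.png",im[:,:,::-1])
s=env.state();print(s)
E
```

```text
pics
scene {'fov_y': 43.41484221513328, 'cx': 254.96618879492314, 'cy': 196.25193219651666, 'position': array([ 0.0248, -1.0837,  1.1124]), 'rotation': array([[ 0.8909,  0.2977, -0.343 ],
       [-0.4541,  0.5798, -0.6765],
       [-0.0025,  0.7585,  0.6517]])}
side {'fov_y': 47.968127996212274, 'cx': 253.37675013964898, 'cy': 181.78714959561773, 'position': array([ 0.3259, -1.262 ,  0.8649]), 'rotation': array([[ 0.9835,  0.0878, -0.1584],
       [-0.1809,  0.5137, -0.8387],
       [ 0.0078,  0.8535,  0.5211]])}
wrist {'fov_y': 70.92597982759717, 'cx': 253.0859134514438, 'cy': 192.6726283678991, 'position': array([0.1066, 0.5193, 0.372 ]), 'rotation': array([[ 0.3264, -0.9105, -0.2538],
       [ 0.9452,  0.3137,  0.0902],
       [-0.0025, -0.2693,  0.963 ]])}
{'time': 0.15, 'joints': array([ 1.239 ,  0.1263, -0.0404,  1.4054, -0.    ,  1.5708]), 'joint_velocities': array([ 0.0004, -0.0029,  0.0027, -0.0001,  0.0016, -0.0009]), 'joint_torque': array([  0.0022, -43.628 ,  35.3147,   0.0136,   0.0002,   0.    ]), 'position': array([0.1709, 0.4961, 0.2477]), 'ee_rot': array([[-0.0004,  0.3257,  0.9455],
       [-0.0012,  0.9455, -0.3257],
       [-1.    , -0.0013,  0.    ]]), 'ft_force': array([0.1216, 0.0684, 0.0076]), 'moment': array([-0.0241,  0.0247, -0.0566]), 'width': 0.08499836378211481}
```

View pics/scene0.png

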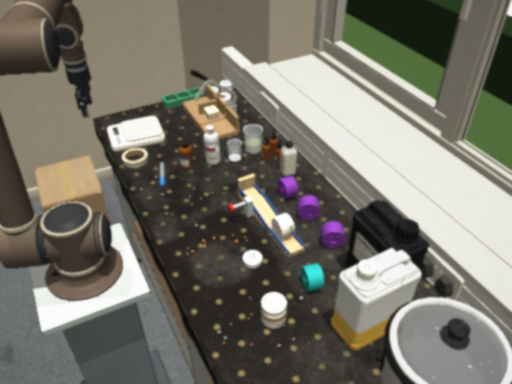

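View pics/side0.png

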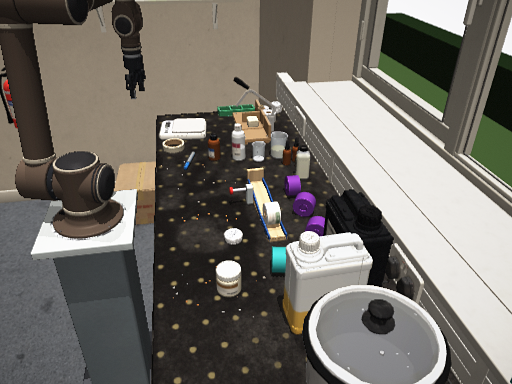

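View pics/wrist0.png

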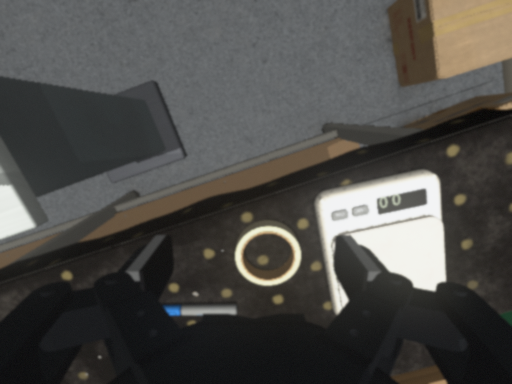

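Run:
```python
import cv2
a=cv2.imread('pics/scene0.png')[150:270,200:340]; cv2.imwrite('pics/sc_z.png',cv2.resize(a,None,fx=5,fy=5,interpolation=cv2.INTER_CUBIC))
a=cv2.imread('pics/side0.png')[140:260,200:340]; cv2.imwrite('pics/si_z.png',cv2.resize(a,None,fx=5,fy=5,interpolation=cv2.INTER_CUBIC))
```

```text
(no output)
```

View pics/sc_z.png

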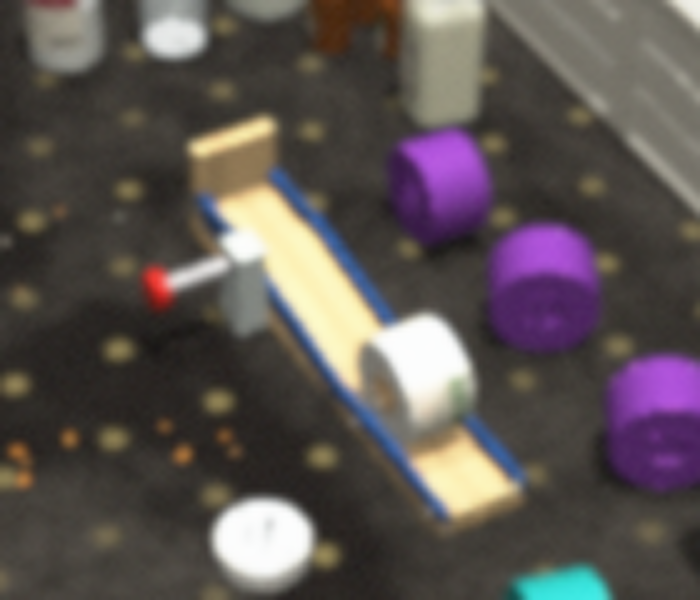

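View pics/si_z.png

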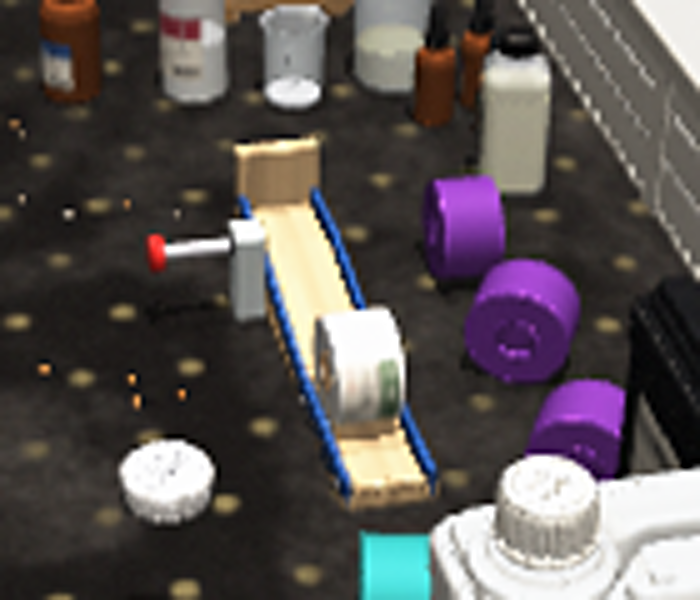

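```bash
cat > h.py <<'E'
import numpy as np,cv2
np.set_printoptions(precision=4,suppress=True)
def K(i): 
    f=192/np.tan(np.radians(i['fov_y']/2)); return f
def ray(i,u,v):
    f=K(i); d=np.array([(u-i['cx'])/f,-(v-i['cy'])/f,-1.]); d=i['rotation']@d; return i['position'],d/np.linalg.norm(d)
def plane(i,u,v,z):
    p,d=ray(i,u,v); return p+d*(z-p[2])/d[2]
def tri(rs):
    A=np.zeros((3,3));b=np.zeros(3)
    for p,d in rs:
        M=np.eye(3)-np.outer(d,d);A+=M;b+=M@p
    x=np.linalg.solve(A,b); return x,[np.linalg.norm((np.eye(3)-np.outer(d,d))@(x-p)) for p,d in rs]
def proj(i,X):
    q=i['rotation'].T@(np.asarray(X)-i['position']); f=K(i); return np.array([i['cx']-f*q[0]/q[2],i['cy']+f*q[1]/q[2]])
E
python3 - <<'E'
from plant import env
from h import *
a=env.camera_info('scene');b=env.camera_info('side')
Z=lambda p,o:(p[0]/5+o[0]-.4,p[1]/5+o[1]-.4)
pts={'railL':((443,515),(346,493)),'railR':((520,480),(433,478)),'stopL':((190,150),(236,148)),'stopR':((273,120),(320,142)),'red':((158,287),(156,252)),'rollc':((418,380),(362,365)),'blockTop':((243,240),(248,230))}
for k,(p,q) in pts.items():
    x,e=tri([ray(a,*Z(p,(200,150))),ray(b,*Z(q,(200,140)))]); print(k,x,np.array(e))
    for z in(.022,.078,.056): print('   ',z,plane(a,*Z(p,(200,150)),z),plane(b,*Z(q,(200,140)),z))
E
```

```text
railL [ 0.5739 -0.2245  0.0088] [0.0017 0.0017]
    0.022 [ 0.569  -0.2334  0.022 ] [ 0.5686 -0.2423  0.022 ]
    0.078 [ 0.5411 -0.277   0.078 ] [ 0.5525 -0.31    0.078 ]
    0.056 [ 0.5521 -0.2599  0.056 ] [ 0.5588 -0.2834  0.056 ]
railR [ 0.6304 -0.2228  0.0115] [0.0015 0.0015]
    0.022 [ 0.6262 -0.2297  0.022 ] [ 0.6253 -0.2371  0.022 ]
    0.078 [ 0.5953 -0.2736  0.078 ] [ 0.6054 -0.3052  0.078 ]
    0.056 [ 0.6074 -0.2564  0.056 ] [ 0.6132 -0.2785  0.056 ]
stopL [0.5573 0.0975 0.0765] [0.0006 0.0006]
    0.022 [0.5847 0.1591 0.022 ] [0.5739 0.1924 0.022 ]
    0.078 [0.556  0.0953 0.078 ] [0.5574 0.0958 0.078 ]
    0.056 [0.5673 0.1204 0.056 ] [0.5639 0.1338 0.056 ]
stopR [0.6225 0.1018 0.0746] [0.0012 0.0012]
    0.022 [0.6541 0.1631 0.022 ] [0.641  0.1907 0.022 ]
    0.078 [0.6218 0.0991 0.078 ] [0.6201 0.0942 0.078 ]
    0.056 [0.6344 0.1242 0.056 ] [0.6283 0.1321 0.056 ]
red [ 0.4847 -0.0033  0.0585] [0.0011 0.0011]
    0.022 [0.5018 0.0352 0.022 ] [0.491  0.0521 0.022 ]
    0.078 [ 0.4773 -0.0223  0.078 ] [ 0.48   -0.0352  0.078 ]
    0.056 [0.4869 0.0003 0.056 ] [ 0.4843 -0.0009  0.056 ]
rollc [ 0.5993 -0.147   0.0484] [0.0002 0.0002]
    0.022 [ 0.6138 -0.1236  0.022 ] [ 0.6079 -0.1112  0.022 ]
    0.078 [ 0.5835 -0.1729  0.078 ] [ 0.5892 -0.1877  0.078 ]
    0.056 [ 0.5954 -0.1535  0.056 ] [ 0.5965 -0.1576  0.056 ]
blockTop [0.5521 0.008  0.063 ] [0.0017 0.0017]
    0.022 [0.5746 0.0525 0.022 ] [0.5621 0.0706 0.022 ]
    0.078 [ 0.5463 -0.0059  0.078 ] [ 0.5464 -0.0179  0.078 ]
    0.056 [0.5574 0.0171 0.056 ] [0.5525 0.0168 0.056 ]
```

Emit:
play_rows:
  rows:
    - [0, 0, 0, 8.5, 0]
    - [0, 0, 0, 8.5, 0]
    - [0, 0, 0, 8.5, 0]
    - [0, 0, 0, 8.5, 0]
    - [0, 0, 0, 8.5, 0]
    - [0, 0, 0, 8.5, 0]
    - [0, 0, 0, 8.5, 0]
    - [0, 0, 0, 8.5, 0]
    - [0, 0, 0, 2, 0]

```text
time: 1.05
position: [0.1704, 0.4947, 0.2445]
ee_rot: [[-0.003, 1.0, -0.004], [-0.007, -0.004, -1.0], [-1.0, -0.002, 0.007]]
ft_force: [-0.5, -0.0, -0.5]
width: -0.0001
```

Emit:
play_rows:
  rows:
    - [-0.002, 0.027, 0.038, 0, 0]
    - [-0.002, 0.027, 0.038, 0, 0]
    - [-0.002, 0.027, 0.038, 0, 0]
    - [-0.002, 0.027, 0.038, 0, 0]
    - [-0.002, 0.027, 0.038, 0, 0]
    - [-0.002, 0.027, 0.038, 0, 0]
    - [-0.002, 0.027, 0.038, 0, 0]
    - [-0.002, 0.027, 0.038, 0, 0]
    - [-0.002, 0.027, 0.038, 0, 0]
    - [-0.002, 0.027, 0.038, 0, 0]
    - [-0.002, 0.027, 0.038, 0, 0]
    - [-0.002, 0.027, 0.038, 0, 0]
    - [-0.002, 0.027, 0.038, 0, 0]

```text
time: 2.35
position: [0.5288, -0.0152, 0.271]
ee_rot: [[-0.004, 1.0, 0.006], [-0.009, 0.006, -1.0], [-1.0, -0.004, 0.009]]
ft_force: [0.4, 1.3, 0.7]
width: 0.0
```

Emit:
play_rows:
  rows:
    - [-0.003, 0.035, 0.03, 0, 0]
    - [-0.003, 0.035, 0.03, 0, 0]
    - [0, 0, 0, 0, 0]
    - [0, 0, 0, 0, 0]

```text
time: 2.75
position: [0.6036, -0.0836, 0.2736]
ee_rot: [[-0.008, 1.0, -0.002], [-0.009, -0.002, -1.0], [-1.0, -0.008, 0.009]]
ft_force: [-0.1, -0.2, 0.2]
width: 0.0003
```

Run:
```python
from plant import env
from h import *
import pickle
s=env.state(); i=env.camera_info('wrist'); im=env.camera('wrist'); cv2.imwrite('pics/w1.png',im[:,:,::-1]); pickle.dump(i,open('w1.pkl','wb'))
print(s['time'],s['position'],s['ee_rot'],i)
```

```text
2.75 [ 0.6036 -0.0836  0.2736] [[-0.0082  1.     -0.0018]
 [-0.0093 -0.0019 -1.    ]
 [-0.9999 -0.0081  0.0093]] {'fov_y': 70.92597982759717, 'cx': 253.0859134514438, 'cy': 192.6726283678991, 'position': array([ 0.6048, -0.0135,  0.3973]), 'rotation': array([[ 1.    ,  0.0004,  0.0084],
       [-0.0027,  0.9603,  0.2789],
       [-0.008 , -0.2789,  0.9603]])}
```

View pics/w1.png

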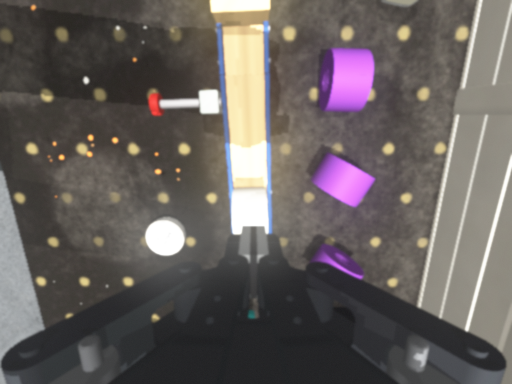

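Run:
```python
from h import *
import pickle
i=pickle.load(open('w1.pkl','rb')); im=cv2.imread('pics/w1.png').astype(int); B,G,R=im[...,0],im[...,1],im[...,2]
blue=(B>R+50)&(B>G+20)
for r in (30,60,90,120,150,180,210,225):
    c=np.where(blue[r])[0]; c=c[(c>200)&(c<300)]; 
    L=c[c<245];Rr=c[c>245]
    print(r,L,Rr)
    for z in (.022,.035,.045):
        if len(L) and len(Rr): print('   z',z,plane(i,L.mean(),r,z)[:2],plane(i,Rr.mean(),r,z)[:2])
red=((R>G+70)&(R>B+70)&(np.indices(R.shape)[0]<130)).astype(np.uint8)
n,l,st,ce=cv2.connectedComponentsWithStats(red); print(st[1:],ce[1:])
k=1+np.argmax(st[1:,4]); x,y,w,h,_=st[k]
print('outer',plane(i,x,y+h/2,.056),plane(i,x,y,.056),plane(i,x,y+h,.056), 'left min top', plane(i,x,y+h/2,.069))
crop=cv2.resize(cv2.imread('pics/w1.png')[0:260,130:290],None,fx=3,fy=2.3*1,interpolation=cv2.INTER_CUBIC); cv2.imwrite('pics/w1z.png',crop)
```

```text
30 [218 219 220] [264 265 266 267 268]
   z 0.022 [0.5599 0.0867] [0.6179 0.0864]
   z 0.035 [0.5615 0.0832] [0.6175 0.083 ]
   z 0.045 [0.5627 0.0806] [0.6171 0.0803]
60 [219 220 221 222] [265 266 267 268]
   z 0.022 [0.5606 0.0529] [0.6189 0.0527]
   z 0.035 [0.5621 0.0506] [0.6184 0.0504]
   z 0.045 [0.5633 0.0489] [0.6181 0.0486]
90 [221 222 223 224] [266 267 268]
   z 0.022 [0.5619 0.0172] [0.62  0.017]
   z 0.035 [0.5634 0.0162] [0.6195 0.016 ]
   z 0.045 [0.5645 0.0153] [0.6191 0.0152]
120 [224 225 226] [267 268]
   z 0.022 [ 0.5639 -0.0206] [ 0.6211 -0.0208]
   z 0.035 [ 0.5653 -0.0204] [ 0.6205 -0.0205]
   z 0.045 [ 0.5664 -0.0202] [ 0.6201 -0.0203]
150 [226 227 228 229] [267 268 269 270]
   z 0.022 [ 0.5661 -0.0608] [ 0.623  -0.0609]
   z 0.035 [ 0.5675 -0.0592] [ 0.6223 -0.0593]
   z 0.045 [ 0.5685 -0.0579] [ 0.6219 -0.058 ]
180 [228 229 230 231] [268 269 270]
   z 0.022 [ 0.5677 -0.1036] [ 0.6243 -0.1036]
   z 0.035 [ 0.569  -0.1005] [ 0.6236 -0.1005]
   z 0.045 [ 0.57   -0.0981] [ 0.6231 -0.0981]
210 [] [268 269 270 271]
225 [] [269 270 271]
[[ 32   8   2   1   2]
 [134  60   1   1   1]
 [148  93  15  23 245]] [[ 32.5      8.    ]
 [134.      60.    ]
 [154.3429 104.1143]]
outer [ 0.4751 -0.0017  0.056 ] [0.4766 0.0114 0.056 ] [ 0.4736 -0.015   0.056 ] left min top [ 0.4801 -0.0021  0.069 ]
```

View pics/w1z.png

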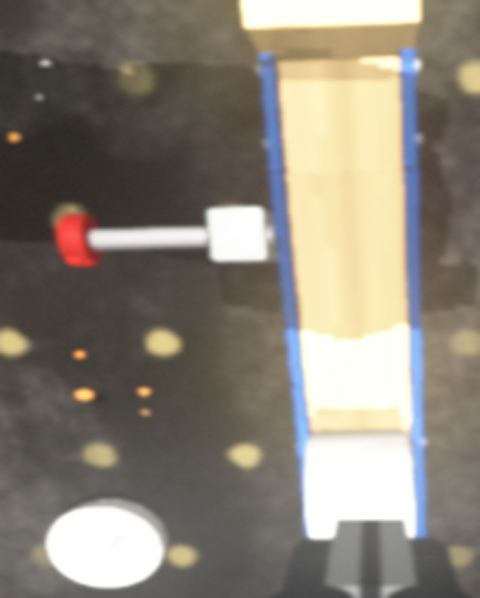

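Run:
```python
from h import *
import pickle
i=pickle.load(open('w1.pkl','rb'))
print('stop base',plane(i,244,23,.028),'stop top front',plane(i,240,11.5,.078),'crest',plane(i,244,74,.032),'block top',plane(i,208.5,101.5,.068),[plane(i,198,101,.068),plane(i,219,101,.068)])
print('roll front edge/top', plane(i,250,187,.0465), 'roll ends at top',plane(i,231.5,205,.083),plane(i,271,205,.083), plane(i,250,205,.083))
```

```text
stop base [0.5911 0.0924 0.028 ] stop top front [0.589  0.0886 0.078 ] crest [0.5906 0.0351 0.032 ] block top [0.5504 0.001  0.068 ] [array([0.5383, 0.0016, 0.068 ]), array([0.5627, 0.0015, 0.068 ])]
roll front edge/top [ 0.5975 -0.1074  0.0465] roll ends at top [ 0.5754 -0.1206  0.083 ] [ 0.624  -0.1206  0.083 ] [ 0.5981 -0.1206  0.083 ]
```

Emit:
play_rows:
  rows:
    - [0, -0.004, 0.035, -2, 0]
    - [0, -0.004, 0.04, 0, 0]
    - [0, 0, 0.04, 0, 0]
    - [0, 0, 0.02, 0, 0]
    - [0, 0, 0, 0, 0]
    - [0, 0, 0, 0, 0]

```text
time: 3.4
position: [0.5953, -0.2147, 0.2763]
ee_rot: [[-0.008, 0.999, 0.045], [-0.009, 0.045, -0.999], [-1.0, -0.009, 0.008]]
ft_force: [0.9, 0.4, -0.7]
width: -0.0003
```

Emit:
play_rows:
  rows:
    - [0.045, 0.002, 0.002, 0, 0]
    - [0.045, 0.002, 0.001, 0, 0]
    - [0.045, 0.002, 0.001, 0, 0]
    - [0.04, 0, 0, 0, 0]
    - [0.025, 0, 0, 0, 0]
    - [0, 0, 0, 0, 0]
    - [0, 0, 0, 0, 0]

```text
time: 4.1
position: [0.6005, -0.2076, 0.0759]
ee_rot: [[0.0, 0.998, 0.059], [-0.009, 0.059, -0.998], [-1.0, -0.0, 0.009]]
ft_force: [0.2, 0.3, -0.4]
width: 0.0005
```

Run:
```python
from plant import env
from h import *
s=env.state(); im=env.camera('wrist'); cv2.imwrite('pics/w2.png',im[:,:,::-1]); im=env.camera('side');cv2.imwrite('pics/si2.png',cv2.resize(im[140:260,200:340,::-1],None,fx=4,fy=4))
print(s['time'],s['position'],s['ee_rot'],s['joints'])
```

```text
4.1 [ 0.6005 -0.2076  0.0759] [[ 0.0001  0.9983  0.0589]
 [-0.0091  0.0589 -0.9982]
 [-1.     -0.0004  0.0091]] [-0.329   0.378  -0.0955  1.0943 -0.0086  1.1828]
```

View pics/w2.png

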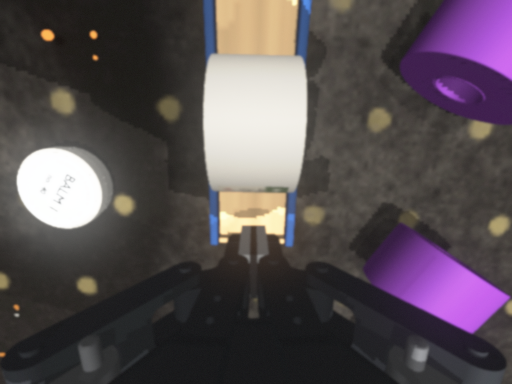

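View pics/si2.png

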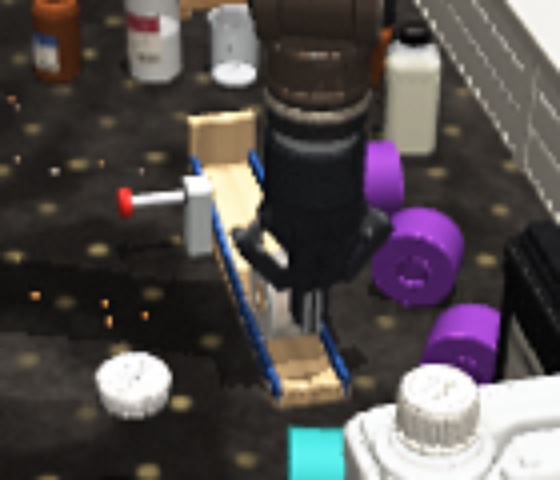

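Emit:
play_rows:
  rows:
    - [0.015, 0, -0.002, 1.4, 0]
    - [0.01, 0, -0.003, 0, 0]
    - [0, 0, -0.002, 0, 0]
    - [0, 0, -0.002, 0, 0]
    - [0, 0, -0.001, 0, 0]

```text
time: 4.7
position: [0.6036, -0.1982, 0.0543]
ee_rot: [[0.009, 0.999, 0.032], [-0.012, 0.032, -0.999], [-1.0, 0.009, 0.012]]
ft_force: [-0.2, -1.2, -0.0]
width: -0.0002
```

Emit:
play_rows:
  rows:
    - [0, -0.002, -0.001, 0, 0]
    - [0, -0.002, -0.001, 0, 0]
    - [0, 0, -0.001, 0, 0]
    - [0, 0, -0.001, 0, 0]
    - [0, 0, -0.001, 0, 0]
    - [0, 0, -0.001, 0, 0]
    - [0, 0, -0.001, 0, 0]
    - [0, 0, -0.001, 0, 0]

```text
time: 5.5
position: [0.5994, -0.1902, 0.0552]
ee_rot: [[0.011, 0.999, 0.031], [-0.013, 0.031, -0.999], [-1.0, 0.01, 0.013]]
ft_force: [0.9, -0.0, 0.7]
width: 0.0
```

Run:
```python
from plant import env
from h import *
s=env.state(); im=env.camera('wrist'); cv2.imwrite('pics/w3.png',im[:,:,::-1])
print(s['time'],s['position'],s['ft_force'])
```

```text
5.5 [ 0.5994 -0.1902  0.0552] [ 0.9381 -0.0179  0.6866]
```

View pics/w3.png

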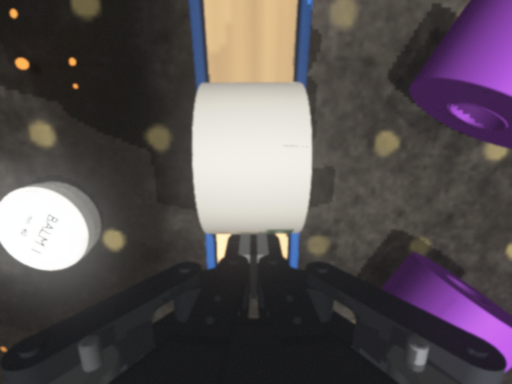

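Emit:
play_rows:
  rows:
    - [0, 0, -0.002, 0, 0]
    - [0, 0, -0.002, 0, 0]
    - [0, 0, -0.002, 0, 0]
    - [0, 0, -0.002, 0, 0]
    - [0, 0, -0.002, 0, 0]
    - [0, 0, -0.002, 0, 0]
    - [0, 0, -0.002, 0, 0]
    - [0, 0, -0.002, 0, 0]
    - [0, 0, -0.002, 0, 0]
    - [0, 0, -0.002, 0, 0]

```text
time: 6.55
position: [0.5987, -0.1683, 0.0549]
ee_rot: [[0.01, 0.999, 0.031], [-0.013, 0.032, -0.999], [-1.0, 0.01, 0.013]]
ft_force: [-0.8, 0.2, -1.3]
width: -0.0002
```

Run:
```python
from plant import env
from h import *
s=env.state(); im=env.camera('wrist'); cv2.imwrite('pics/w4.png',im[:,:,::-1])
print(s['time'],s['position'],s['ft_force'])
```

```text
6.55 [ 0.5987 -0.1683  0.0549] [-0.8199  0.1776 -1.2752]
```

View pics/w4.png

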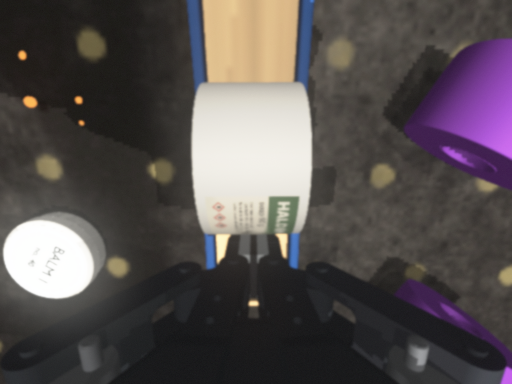

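Emit:
play_rows:
  rows:
    - [0, 0, -0.002, 0, 0]
    - [0, 0, -0.002, 0, 0]
    - [0, 0, -0.002, 0, 0]
    - [0, 0, -0.002, 0, 0]
    - [0, 0, -0.002, 0, 0]
    - [0, 0, -0.002, 0, 0]
    - [0, 0, -0.002, 0, 0]
    - [-0.0003, 0, -0.002, 0, 0]
    - [-0.0003, 0, -0.002, 0, 0]
    - [-0.0003, 0, -0.002, 0, 0]
    - [-0.0003, 0, -0.002, 0, 0]
    - [-0.0003, 0, -0.002, 0, 0]
    - [-0.0003, 0, -0.002, 0, 0]
    - [-0.0003, 0, -0.002, 0, 0]
    - [-0.0003, 0, -0.002, 0, 0]
    - [-0.0003, 0, -0.002, 0, 0]
    - [-0.0003, 0, -0.002, 0, 0]

```text
time: 8.3
position: [0.5984, -0.1331, 0.0589]
ee_rot: [[0.013, 0.999, 0.03], [-0.017, 0.03, -0.999], [-1.0, 0.012, 0.017]]
ft_force: [0.6, -2.7, 0.9]
width: 0.0003
```

Run:
```python
from plant import env
from h import *
s=env.state(); im=env.camera('wrist'); cv2.imwrite('pics/w5.png',im[:,:,::-1])
print(s['time'],s['position'],s['ft_force'])
```

```text
8.3 [ 0.5984 -0.1331  0.0589] [ 0.6356 -2.6956  0.9066]
```

View pics/w5.png

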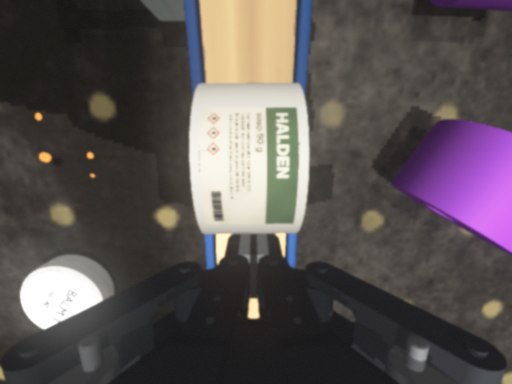

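Emit:
play_rows:
  rows:
    - [-0.0002, -0.0002, -0.002, 0, 0]
    - [-0.0002, -0.0002, -0.002, 0, 0]
    - [-0.0002, -0.0002, -0.002, 0, 0]
    - [-0.0002, -0.0002, -0.002, 0, 0]
    - [-0.0002, -0.0002, -0.002, 0, 0]
    - [-0.0002, 0, -0.002, 0, 0]
    - [-0.0002, 0, -0.002, 0, 0]
    - [-0.0002, 0, -0.002, 0, 0]
    - [-0.0002, 0, -0.002, 0, 0]
    - [-0.0002, 0, -0.002, 0, 0]
    - [-0.0002, 0, -0.002, 0, 0]
    - [-0.0002, 0, -0.002, 0, 0]
    - [-0.0002, 0, -0.002, 0, 0]
    - [-0.0002, 0, -0.002, 0, 0]
    - [-0.0002, 0, -0.002, 0, 0]
    - [-0.0002, 0, -0.002, 0, 0]
    - [-0.0002, 0, -0.002, 0, 0]
    - [-0.0002, 0, -0.002, 0, 0]
    - [-0.0002, 0, -0.002, 0, 0]
    - [-0.0002, 0, -0.002, 0, 0]

```text
time: 10.35
position: [0.5956, -0.0892, 0.0623]
ee_rot: [[0.012, 0.999, 0.031], [-0.016, 0.031, -0.999], [-1.0, 0.011, 0.017]]
ft_force: [0.2, -1.8, 1.6]
width: 0.0003
```

Emit:
play_rows:
  rows:
    - [-0.0004, 0, -0.002, 0, 0]
    - [-0.0004, 0, -0.002, 0, 0]
    - [-0.0004, 0, -0.002, 0, 0]
    - [-0.0004, 0, -0.002, 0, 0]
    - [-0.0004, 0, -0.002, 0, 0]
    - [-0.0004, 0, -0.002, 0, 0]
    - [-0.0004, 0, -0.002, 0, 0]
    - [-0.0004, 0, -0.002, 0, 0]
    - [-0.0004, 0, -0.002, 0, 0]
    - [-0.0004, 0, -0.002, 0, 0]
    - [-0.0004, 0, -0.002, 0, 0]
    - [-0.0004, 0, -0.002, 0, 0]
    - [-0.0004, 0, -0.002, 0, 0]
    - [-0.0004, 0, -0.002, 0, 0]
    - [-0.0004, 0, -0.002, 0, 0]
    - [-0.0004, 0, -0.002, 0, 0]
    - [-0.0004, 0, -0.002, 0, 0]
    - [-0.0004, 0, -0.002, 0, 0]

```text
time: 12.15
position: [0.5941, -0.0498, 0.0695]
ee_rot: [[0.012, 0.999, 0.03], [-0.016, 0.031, -0.999], [-1.0, 0.011, 0.017]]
ft_force: [0.7, -1.5, 1.4]
width: -0.0001
```

Run:
```python
from plant import env
from h import *
s=env.state(); im=env.camera('wrist'); cv2.imwrite('pics/w6.png',im[:,:,::-1])
print(s['time'],s['position'],s['ft_force'])
```

```text
12.15 [ 0.5941 -0.0498  0.0695] [ 0.744  -1.5022  1.4101]
```

View pics/w6.png

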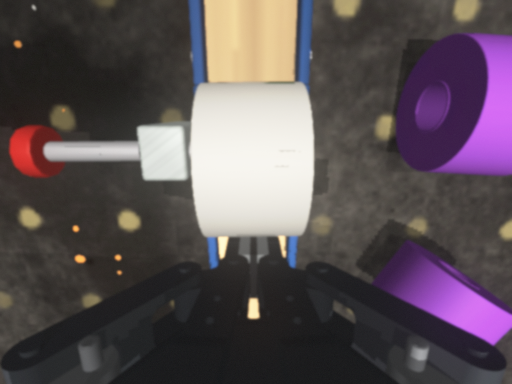

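Emit:
play_rows:
  rows:
    - [-0.0004, 0, -0.002, 0, 0]
    - [-0.0004, 0, -0.002, 0, 0]
    - [-0.0004, 0, -0.002, 0, 0]
    - [-0.0004, 0, -0.002, 0, 0]
    - [-0.0004, 0, -0.002, 0, 0]
    - [-0.0004, 0, -0.002, 0, 0]
    - [-0.0004, 0, -0.002, 0, 0]
    - [-0.0004, 0, -0.002, 0, 0]
    - [-0.0004, 0, -0.002, 0, 0]
    - [-0.0004, 0, -0.002, 0, 0]
    - [-0.0004, 0, -0.002, 0, 0]
    - [-0.0004, 0, -0.002, 0, 0]
    - [-0.0004, 0, -0.002, 0, 0]
    - [-0.0004, 0, -0.002, 0, 0]

```text
time: 13.6
position: [0.593, -0.019, 0.0749]
ee_rot: [[0.011, 0.999, 0.031], [-0.016, 0.031, -0.999], [-1.0, 0.011, 0.016]]
ft_force: [-0.2, -2.6, 1.8]
width: 0.0004
```

Emit:
play_rows:
  rows:
    - [-0.0003, 0, -0.001, 0, 0]
    - [-0.0003, 0, -0.001, 0, 0]
    - [-0.0003, 0, -0.001, 0, 0]
    - [-0.0003, 0, -0.001, 0, 0]
    - [-0.0002, 0, -0.001, 0, 0]
    - [-0.0002, 0, -0.001, 0, 0]

```text
time: 14.2
position: [0.5922, -0.011, 0.0758]
ee_rot: [[0.01, 0.999, 0.032], [-0.013, 0.032, -0.999], [-1.0, 0.009, 0.013]]
ft_force: [-0.5, 0.2, -0.4]
width: 0.0002
```

Run:
```python
from plant import env
from h import *
s=env.state(); im=env.camera('wrist'); cv2.imwrite('pics/w7.png',im[:,:,::-1])
print(s['time'],s['position'],s['ft_force'])
```

```text
14.2 [ 0.5922 -0.011   0.0758] [-0.5395  0.2333 -0.3659]
```

View pics/w7.png

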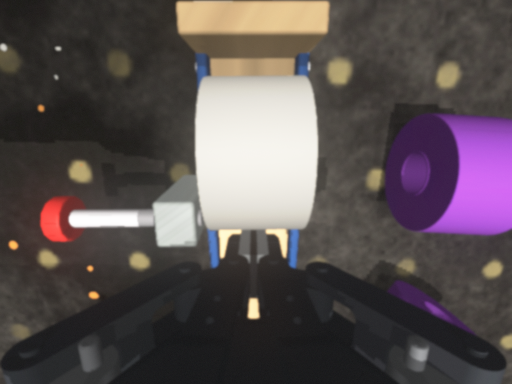

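Emit:
play_rows:
  rows:
    - [0, 0, -0.001, 0, 0]
    - [0, 0, -0.001, 0, 0]
    - [0, 0, -0.001, 0, 0]

```text
time: 14.55
position: [0.5921, -0.0076, 0.0757]
ee_rot: [[0.01, 0.999, 0.032], [-0.013, 0.032, -0.999], [-1.0, 0.009, 0.013]]
ft_force: [0.6, -1.3, 0.2]
width: 0.0001
```

Run:
```python
from plant import env
from h import *
s=env.state(); im=env.camera('wrist'); cv2.imwrite('pics/w8.png',im[:,:,::-1])
print(s['time'],s['position'],s['ft_force'])
```

```text
14.55 [ 0.5921 -0.0076  0.0757] [ 0.5642 -1.2661  0.1576]
```

View pics/w8.png

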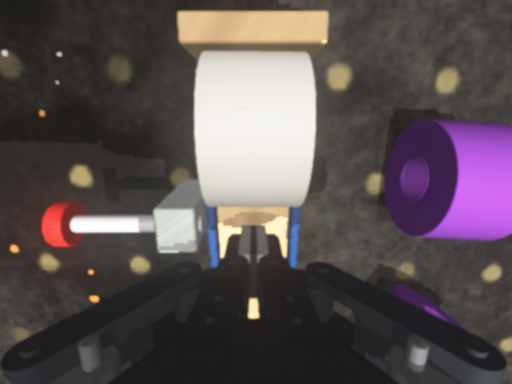

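Emit:
play_rows:
  rows:
    - [0, 0, 0.015, 0, 0]
    - [-0.01, 0, 0.015, 0, 0]
    - [-0.04, 0, 0.005, 0, 0]
    - [-0.045, 0, 0, 0, 0]
    - [-0.03, -0.01, 0, 0, 0]
    - [0, -0.04, -0.005, 0, 0]
    - [0, -0.045, -0.008, 0, 0]
    - [0, -0.045, -0.008, 0, 0]
    - [0, -0.02, -0.008, 0, 0]
    - [0, 0, 0, 0, 0]
    - [0, 0, 0, 0, 0]

```text
time: 15.7
position: [0.4273, -0.0289, 0.2112]
ee_rot: [[0.018, 1.0, 0.022], [-0.016, 0.023, -1.0], [-1.0, 0.017, 0.017]]
ft_force: [0.6, 0.2, 0.4]
width: -0.0
```

Run:
```python
from plant import env
from h import *
import pickle
s=env.state(); i=env.camera_info('wrist');im=env.camera('wrist'); cv2.imwrite('pics/w9.png',im[:,:,::-1]);pickle.dump(i,open('w9.pkl','wb'))
print(s['time'],s['position'],s['ee_rot'],s['ft_force'])
R,G,B=[im[...,k].astype(int) for k in range(3)]
red=((R>G+70)&(R>B+70)).astype(np.uint8)
n,l,st,ce=cv2.connectedComponentsWithStats(red); k=1+np.argmax(st[1:,4]); x,y,w,h,_=st[k]
print(st[k],ce[k],plane(i,x,y+h/2,.056),plane(i,x+w,y+h/2,.056),plane(i,x,y+h/2,.069))
```

```text
15.7 [ 0.4273 -0.0289  0.2112] [[ 0.0178  0.9996  0.0225]
 [-0.0161  0.0228 -0.9996]
 [-0.9997  0.0175  0.0165]] [0.6088 0.1704 0.418 ]
[302 145  12  25 266] [307.7293 157.2481] [ 0.4804 -0.0018  0.056 ] [ 0.4929 -0.0015  0.056 ] [0.4777 0.0003 0.069 ]
```

View pics/w9.png

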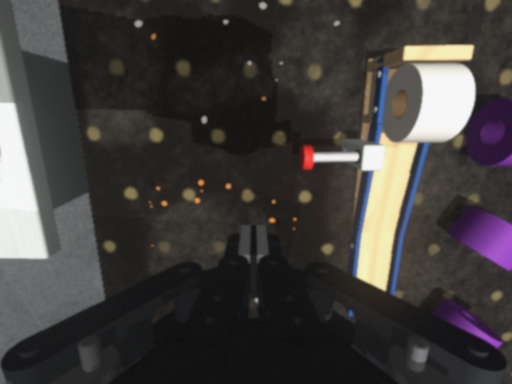

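Emit:
play_rows:
  rows:
    - [0.04, 0.005, -0.015, 0, 0]
    - [0.045, 0.003, -0.012, 0, 0]
    - [0.04, 0, -0.002, 0, 0]
    - [0.02, 0, 0, 0, 0]
    - [0, 0, 0, 0, 0]
    - [0, 0, 0, 0, 0]

```text
time: 16.35
position: [0.4473, -0.0041, 0.063]
ee_rot: [[0.023, 1.0, 0.019], [-0.017, 0.019, -1.0], [-1.0, 0.023, 0.018]]
ft_force: [0.2, -0.7, 0.5]
width: -0.0001
```

Now close in on the head (expected contact with TCP x ≈ 0.465) and push.

Emit:
play_rows:
  rows:
    - [0, 0.004, -0.001, 0, 0]
    - [0, 0.004, -0.001, 0, 0]
    - [0, 0.004, 0, 0, 0]
    - [0, 0.004, 0, 0, 0]
    - [0, 0.004, 0, 0, 0]
    - [0, 0.004, 0, 0, 0]
    - [0, 0.004, 0, 0, 0]
    - [0, 0.004, 0, 0, 0]

```text
time: 17.15
position: [0.4844, -0.0017, 0.0681]
ee_rot: [[0.027, 0.999, 0.018], [-0.017, 0.019, -1.0], [-0.999, 0.027, 0.018]]
ft_force: [-1.3, -0.2, -1.5]
width: -0.0
```

Run:
```python
from plant import env
from h import *
s=env.state(); im=env.camera('wrist'); cv2.imwrite('pics/w10.png',im[:,:,::-1])
print(s['time'],s['position'],s['ft_force'])
```

```text
17.15 [ 0.4844 -0.0017  0.0681] [-1.271  -0.1631 -1.5271]
```

View pics/w10.png

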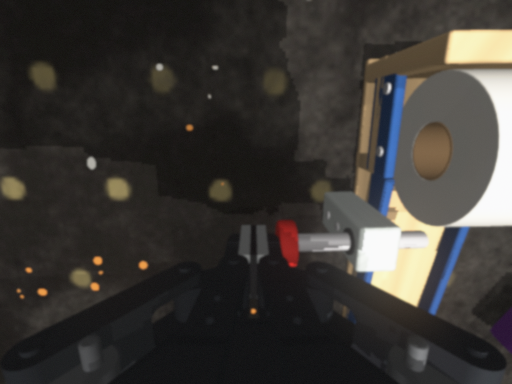

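Emit:
play_rows:
  rows:
    - [0.001, 0.004, 0, 0, 0]
    - [0.001, 0.004, 0, 0, 0]
    - [0.001, 0.004, 0, 0, 0]
    - [0.0005, 0.004, 0, 0, 0]
    - [0.0005, 0.003, 0, 0, 0]
    - [0.0005, 0.003, 0, 0, 0]

```text
time: 17.8
position: [0.5096, -0.0014, 0.0647]
ee_rot: [[0.03, 0.999, 0.018], [-0.017, 0.019, -1.0], [-0.999, 0.029, 0.018]]
ft_force: [-1.8, -0.8, 0.6]
width: 0.0001
```

Emit:
play_rows:
  rows:
    - [0, 0.002, 0, 0, 0]
    - [0, 0.002, 0, 0, 0]

```text
time: 18.0
position: [0.5116, -0.0014, 0.0642]
ee_rot: [[0.025, 1.0, 0.018], [-0.017, 0.019, -1.0], [-1.0, 0.024, 0.018]]
ft_force: [-12.8, -0.5, 7.4]
width: 0.0001
```

Emit:
play_rows:
  rows:
    - [0, 0.002, 0, 0, 0]
    - [0, 0.002, 0, 0, 0]

```text
time: 18.2
position: [0.5115, -0.0015, 0.0636]
ee_rot: [[0.016, 1.0, 0.018], [-0.018, 0.019, -1.0], [-1.0, 0.016, 0.018]]
ft_force: [-7.8, 0.2, 5.5]
width: 0.0001
```

Emit:
play_rows:
  rows:
    - [0, 0.003, 0, 0, 0]
    - [0, 0.003, 0, 0, 0]

```text
time: 18.4
position: [0.5116, -0.0016, 0.0629]
ee_rot: [[0.005, 1.0, 0.019], [-0.018, 0.019, -1.0], [-1.0, 0.005, 0.018]]
ft_force: [-12.7, -0.6, 8.3]
width: 0.0002
```

Emit:
play_rows:
  rows:
    - [0, -0.01, 0, 0, 0]
    - [0, -0.03, 0, 0, 0]
    - [-0.04, -0.02, 0, 0, 0]
    - [-0.045, -0.01, 0, 0, 0]
    - [-0.045, 0, 0, 0, 0]
    - [0, 0, 0, 0, 0]
    - [0, 0, 0, 0, 0]

```text
time: 19.1
position: [0.4365, -0.0006, 0.1955]
ee_rot: [[0.006, 1.0, 0.018], [-0.019, 0.018, -1.0], [-1.0, 0.005, 0.019]]
ft_force: [-0.4, -0.4, -0.8]
width: 0.0001
```

Run:
```python
from plant import env
from h import *
s=env.state(); i=env.camera_info('wrist');im=env.camera('wrist'); cv2.imwrite('pics/w11.png',im[:,:,::-1])
print(s['time'],s['position'],s['ft_force'])
R,G,B=[im[...,k].astype(int) for k in range(3)]
red=((R>G+70)&(R>B+70)).astype(np.uint8)
n,l,st,ce=cv2.connectedComponentsWithStats(red); k=1+np.argmax(st[1:,4]); x,y,w,h,_=st[k]
print(st[k],plane(i,x,y+h/2,.056),plane(i,x,y+h/2,.069))
im=env.camera('side');cv2.imwrite('pics/si11.png',cv2.resize(im[130:310,180:340,::-1],None,fx=3.3,fy=3.3))
```

```text
19.1 [ 0.4365 -0.0006  0.1955] [-0.4304 -0.402  -0.8052]
[341 174  14  25 274] [ 0.5263 -0.0003  0.056 ] [0.5218 0.0032 0.069 ]
```

View pics/w11.png

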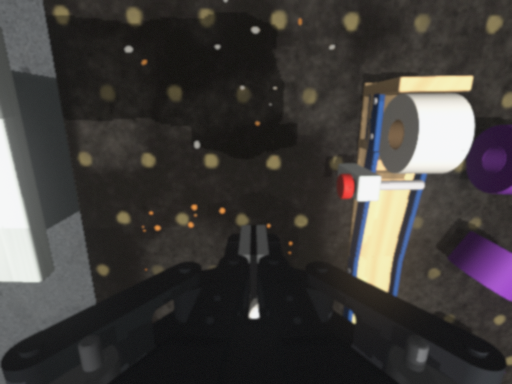

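View pics/si11.png

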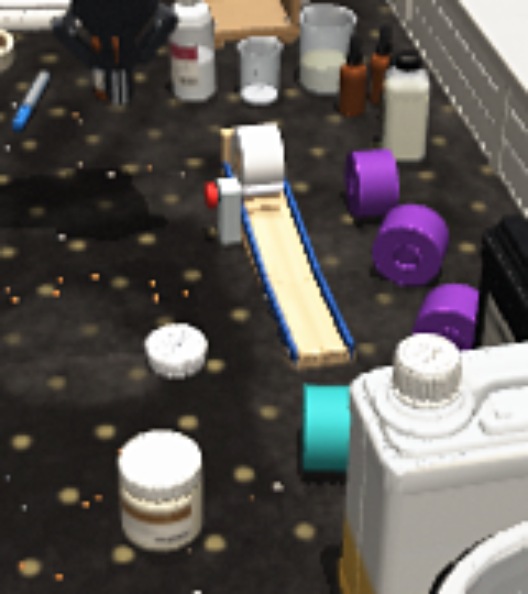

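Roll seated against the stop and the rod is right across behind it; head outer face measured at x = 0.526 (home expected 0.525). The surroundings look undisturbed and the robot is clear.

```bash
python3 -c "
from plant import env
print(env.job_done())"
```

```text
the job is handed in; nothing more can be done
None
```

The roll is in the cradle against the stop, the bolt is fully home behind it, and I handed the job in at about 19 s.

- **Roll:** I pushed it up the ramp with the shut fingertips at about 20 mm/s, slower near the crest. It stayed against the fingers until it dropped into the cradle. At no point did I see it run back.
- **Bolt:** I pushed the red head until it met its end stop, where the force rose to about 13 N and the head moved no further. In the last wrist picture its outer face is at x = 0.526 m, against an expected 0.525 m for home. The rod lies across the lane behind the roll.
- **Surroundings:** The bystanders and the look-alikes appear unmoved in the last side picture; I judged this by eye and did not measure it. The arm was clear of everything when I handed in. None of the checks failed or disagreed.

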